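# Draw the belan out from under the half cover and hold it ready over the chakla

## Robot

A 7-joint arm with a two-finger parallel gripper is mounted at the origin on the work surface. World frame = base frame: x ahead of the robot, y to its left, z up, the work surface at z = 0. Lengths are in mm, angles in rad, forces in N, time in s.
With the tool pointing down it reaches from about 425 to 825 mm from the base axis. Payload 3.6 kg.
Tool frame: the origin (TCP) lies at the very end of the fingers, on their centre line; the grasp point (between the pads) lies 19 mm behind it; z points along the fingers, x is the direction in which the jaws open and shut, and the axes are right-handed (so a half turn about z gives the same grasp; the last joint's range is limited). The gripper opens to 93 mm and grips with 3 to 60 N. Pads are 15 mm wide; open, the fingers measure 128 mm over their backs; the gripper's body (75 mm by 188 mm) begins 65 mm behind the grasp point.
Start: joints at [1.087, 0.615, -0.013, 1.423, 0.008, 1.103, -0.04], TCP at [287.291, -583.032, 218.64] pointing down, gripper open.
Joint ranges: [-3.12, 3.12], [-0.3, 2.06], [-1.34, 1.32], [0.26, 2.42], [-1.36, 4.5], [0.01, 1.98], [-2.84, 2.84]. Speed limits (rad/s): [2.79, 2.79, 3.14, 3.14, 3.14, 3.14, 3.14].

## Interface

Orientations are given as a unit quaternion [w, x, y, z].
In Python, from rig import r, imaging, job gives the robot as it stands. The module is installed in compiled form; this text tells all that it offers.
- The arm moves only by the tool servo_tool, never from a script. Its argument "plan" is a list of rows, each a list of 7 numbers: the shift along the world's x, y, z in cm, then the turn, a rotation vector about the world's x, y, z in rad, then the closure, from -1 (fully open) to 1 (shut), so that 0 is half open. A call has exactly 8 rows; each row is the pose to reach, as a shift and turn from the pose commanded when the call began; what a row does not reach only later rows make up. A row lasts 1/12 s, in which the tool goes at most 41.7 mm and 7.16 degrees, less where a joint would pass 70% of its speed; a pose out of reach is approached as far as the arm can. A call with a gripper value outside its range is refused whole. The fingers move at their own pace and stop on an object; "grip_force" is the grip in N (left out, the last holds). Time passes only in rows, so rows that repeat a pose let the fingers close, or fill a call up. It gives the time, the measured TCP pose, the force and the opening at its end, in the units of the state.
- r.get_state(): the state, without advancing time (a new reading comes with each control period).
- imaging.snapshot(name): name is "side" or "top" or "wrist"; returns the picture (384x512x3 uint8, red, green, blue); there is no depth.
- imaging.camera_info(name): a dict with "intrinsics" (3x3 intrinsics, pixels), "k1" (the pictures are not rectified: a ray, as slopes to the right and down, at radius r is drawn at 1 + k1 r^2 times it, then the intrinsics apply), "origin" and "attitude" of the camera in the world; the wrist camera has in their place "hand_eye" (4x4, takes a point from camera to tool coordinates, whose origin is the TCP and whose axes are the tool frame's). Camera axes: x right, y down, z forward; pixel columns grow to the right and rows downward; lengths in mm; the calibration is good to about 2 mm. A picture is of the moment at which its call begins: read the wrist's pose just before it. camera_info takes no time and is no camera call.
- job.hand_in(): hands the job in, once; it reports no verdict.
The state is a dict: "time": time; "joints": joint angles; "joint_velocities": joint speeds; "joint_torque": joint torques, N m; "tcp_pos": TCP position; "tcp_rot": TCP orientation; "wrist_force": force on the tool from outside, world axes, zero at the start; "torque": the same for the moment, N m; "width": opening from 0.0 (shut) to 1.0 (fully open).
Only numpy, scipy, OpenCV 4.12 (cv2) and the standard library are available. Lean on these libraries where they do the work, as an engineer would, in place of code of your own. Each camera call takes 0.05 s, during which the arm holds its last target. There are 200 camera calls.

## Task

The belan (rolling pin with red handles) lies in the dark wooden utensil box, half of it under the box's fixed cover. Tilt it and draw it out end-first, handle up, through the narrow gap beside the cover, easing it out without wrenching it against the box; then hold it level, its middle about a hand's width (10 cm) above the middle of the round chakla (rolling board) without touching it, and finish there still holding it. Leave the chakla and the other loose things on the worktop where they are.

Things in the scene. Friction and masses are not known exactly. Their poses are not given: they have to be found in the camera images.
- belan: Wooden rolling pin, loose, about 0.18 kg, 300 mm long along its y axis; origin at its very centre. Middle 200 mm a pale cylinder 30 mm in diameter; red handle 20 mm in diameter, 50 mm long, at each end. At the start y is parallel to the box's y, its +y end in the gap; it is central in the box within 10 mm lengthwise, its axis 56 mm above the worktop. It may roll about its own axis.
- utensil_box: Dark wooden box fixed to the worktop; origin at the centre of its underside, x across, y along it, z up. Inside 140 mm (x) by 324 mm (y), walls 8 mm thick, floor top at z = 6 mm. A fixed cover lies over y -170 to -10 mm. The rest (y -10 to +162 mm) is the open gap, with side walls and +y end wall 95 mm high.
- cover_edge (a point): Middle of the cover's lower edge at the gap: y = -10 mm, z = 104 mm in the box's frame; the cover is 8 mm thick above it. A belan lifted level is caught by the cover or the end wall; with the gap end tilted up about 20 degrees and the hidden end dipped almost to the floor it clears both.
- slats (a point): Top of two parallel slats that carry the belan in a groove on the box's middle line, at their hidden end: y = -30 mm, z = 44 mm in the box's frame. They run from there to y = +145 mm and together are 28 mm wide (narrower than the belan). Beyond y = -30 mm, beneath the cover, the floor is bare.
- chakla: Round marble rolling board on three wooden feet, loose, 220 mm in diameter, 35 mm high; origin at the centre of its underside (top surface 35 mm above it).
- masala_dabba: Closed round stainless spice tin, loose bystander, 176 mm in diameter, 76 mm high; origin at the centre of its underside.
- blue_tub: Blue plastic tub with press-button lid, loose bystander, 118 (x) by 158 (y) mm, 104 mm high; origin at the centre of its underside.
- pinch_bowl: Small white ceramic bowl, loose bystander, 90 mm in diameter, 40 mm high; origin at the centre of its underside.
- sieve: Small steel sieve, loose bystander, 92 mm in diameter, 32 mm high, wooden handle reaching to 173 mm along its +y; origin at the centre of the sieve's underside.
- lentil_jar: Orange jar with steel cap, loose bystander, 72 mm in diameter, 120 mm high; origin at the centre of its underside.
Mind the look-alikes: they are no part of the job. What is shaped like the chakla but green is not meant.

How it is judged:
By the outcome, as a careful person would: the job done as asked, in the order asked, and still so for the second after the job is handed in, while the arm keeps its last pose, push and grip.
It also fails if it takes over 48 s, if anything falls off the work surface, if the arm or the gripper's body presses on something with over 40 N, if the wrist force passes 120 N, or if a joint passes its speed limit or range.

## Working session

There is one attempt and no reset: what is moved stays moved. The work goes in short steps, Python scripts to look and compute and a tool call to move; the robot and the scene stay as the last step left them, time stands still between calls to the robot, and variables do not carry over. Pictures are saved under pics/ and viewed, about 8 in all and at most 12, crops included, and the job is handed in when it is done.

Besides the shell and the picture viewer there is one more tool, called after "Emit:" as name([rows], argument=value, ...), one row to a line, values as JSON. servo_tool: Moves the arm, as the interface text tells. Its arguments: {"type":"object","properties":{"plan":{"type":"array"},"grip_force":{"type":"number"}},"required":["plan"]}

```bash
mkdir -p pics; python3 - <<'E'
from rig import r, imaging, job
import cv2,numpy as np
np.set_printoptions(suppress=True,precision=4)
print(r.get_state())
for n in ("side","top","wrist"):
    i=imaging.camera_info(n); print(n,i)
for n in ("side","top"):
    im=imaging.snapshot(n); np.save(f"pics/{n}0.npy",im); cv2.imwrite(f"pics/{n}0.png",im[...,::-1])
a=np.vstack([np.load("pics/top0.npy")]); 
E
```

```text
{'time': 0.0, 'joints': array([ 1.0865,  0.6159, -0.0126,  1.4249,  0.0081,  1.1034, -0.0404]), 'joint_velocities': array([ 0.0013, -0.0004,  0.0006, -0.0023,  0.0018, -0.0028,  0.0002]), 'joint_torque': array([  0.0011, -45.8932,   0.209 , -16.5744,  -0.0612,   0.0205,
         0.0002]), 'tcp_pos': array([ 286.925 , -582.358 ,  217.4682]), 'tcp_rot': array([-0.0007,  0.8491, -0.5282, -0.0011]), 'wrist_force': array([-0.0404,  0.4674,  0.5726]), 'torque': array([ 0.0531, -0.0415, -0.0173]), 'width': 1.0011193569853352}
side {'intrinsics': array([[476.8798,   0.    , 254.9811],
       [  0.    , 476.8798, 189.799 ],
       [  0.    ,   0.    ,   1.    ]]), 'k1': -0.09967811812342194, 'origin': array([ -165.1877, -1108.0741,  1441.3201]), 'attitude': array([-0.3623,  0.8913, -0.2545,  0.0975])}
top {'intrinsics': array([[497.2209,   0.    , 256.5903],
       [  0.    , 497.2209, 192.429 ],
       [  0.    ,   0.    ,   1.    ]]), 'k1': 0.02322657580048237, 'origin': array([ 353.8648,   24.5023, 1543.943 ]), 'attitude': array([ 0.0357, -0.6973,  0.7152, -0.0295])}
wrist {'intrinsics': array([[292.5721,   0.    , 256.3435],
       [  0.    , 292.5721, 194.2428],
       [  0.    ,   0.    ,   1.    ]]), 'k1': -0.07507171444770121, 'hand_eye': array([[   1.    ,    0.0002,   -0.0001,    1.6176],
       [  -0.0002,    0.9678,    0.2518,  -68.3054],
       [   0.0001,   -0.2518,    0.9678, -166.0942],
       [   0.    ,    0.    ,    0.    ,    1.    ]])}
```

View pics/top0.png

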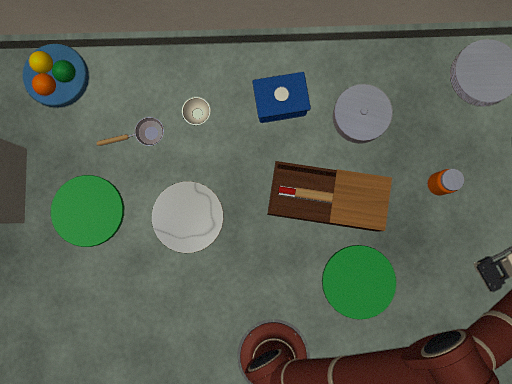

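View pics/side0.png

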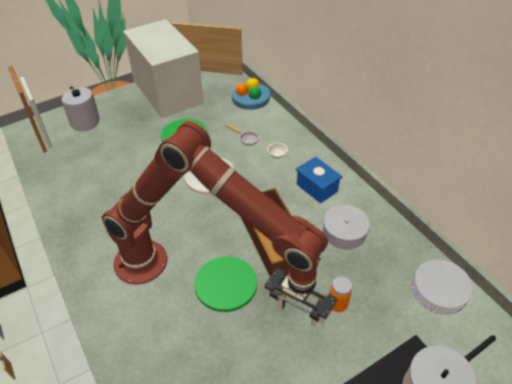

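The top view shows the red handle at (287,191) and pale wood running right under the cover at (333,197). The box is dark on the left with the wooden cover on the right.

Look-alikes for the chakla: green discs at (87,210) and (359,282), and steel round tins at (363,112) and (485,72). The white marble disc at (187,217) is the chakla. The only other wooden stick is the sieve handle at (112,141). The red-handled stick at (287,191) is the belan.

```bash
cat > h.py <<'E'
import numpy as np, cv2
from scipy.spatial.transform import Rotation as R
from rig import imaging
def rot(q): return R.from_quat([q[1],q[2],q[3],q[0]])
def cam(name,st=None):
    i=imaging.camera_info(name); K=i["intrinsics"]
    if name!="wrist": return K,i["k1"],rot(i["attitude"]).as_matrix(),np.array(i["origin"])
    T=i["hand_eye"]; Rt=rot(st["tcp_rot"]).as_matrix()
    return K,i["k1"],Rt@T[:3,:3],Rt@T[:3,3]+st["tcp_pos"]
def rays(c,uv):
    K,k1,Rm,o=c; uv=np.atleast_2d(uv).astype(float)
    d=cv2.undistortPoints(uv.reshape(-1,1,2),K,np.array([k1,0,0,0,0.]))[:,0]
    return o,np.c_[d,np.ones(len(d))]@Rm.T
def onplane(c,uv,z):
    o,d=rays(c,uv); return o+d*((z-o[2])/d[:,2])[:,None]
def proj(c,P):
    K,k1,Rm,o=c; p=(np.atleast_2d(P)-o)@Rm; s=p[:,:2]/p[:,2:]; s=s*(1+k1*(s**2).sum(1))[:,None]
    return s*[K[0,0],K[1,1]]+K[:2,2]
def mask(im,lo,hi):
    return cv2.inRange(cv2.cvtColor(im,cv2.COLOR_RGB2HSV),np.array(lo),np.array(hi))
E
python3 - <<'E'
from h import *
np.set_printoptions(suppress=True,precision=1)
im=np.load("pics/top0.npy"); c=cam("top")
def rect(m,z,roi,nm):
    mm=np.zeros_like(m); x0,y0,x1,y1=roi; mm[y0:y1,x0:x1]=m[y0:y1,x0:x1]
    cs,_=cv2.findContours(mm,cv2.RETR_EXTERNAL,cv2.CHAIN_APPROX_NONE); k=max(cs,key=cv2.contourArea)
    b=cv2.boxPoints(cv2.minAreaRect(k)); print(nm,cv2.contourArea(k),b.ravel(),'\n',onplane(c,b,z)); return k
hsv=cv2.cvtColor(im,cv2.COLOR_RGB2HSV)
for p in [(288,191),(315,195),(360,200),(310,180),(275,205),(187,225),(240,260)]: print(p,im[p[1],p[0]],hsv[p[1],p[0]])
k=rect(mask(im,(0,150,90),(6,255,255))|mask(im,(174,150,90),(180,255,255)),56,(270,175,320,210),"red")
ch=mask(im,(0,0,150),(180,40,255)); 
k=rect(ch,35,(145,175,230,260),"chakla"); (x,y),rad=cv2.minEnclosingCircle(k); M=cv2.moments(k)
print("chakla",x,y,rad,onplane(c,[[x,y],[x+rad,y],[M['m10']/M['m00'],M['m01']/M['m00']]],35))
crop=cv2.resize(im[155:240,260:400],None,fx=5,fy=5,interpolation=cv2.INTER_CUBIC)
cv2.imwrite("pics/crop_box.png",crop[...,::-1])
E
```

```text
(288, 191) [133  27  24] [  1 209 133]
(315, 195) [149 121  77] [ 18 123 149]
(360, 200) [114  79  39] [ 16 168 114]
(310, 180) [62 34 17] [ 11 185  62]
(275, 205) [64 35 26] [  7 151  64]
(187, 225) [163 164 156] [ 34  12 164]
(240, 260) [ 97 105  93] [ 50  29 105]
red 73.5 [278.2 191.7 279.2 186.  294.9 188.6 293.9 194.3] 
 [[492.3 -29.2  56. ]
 [509.3 -32.6  56. ]
 [500.2 -79.6  56. ]
 [483.2 -76.2  56. ]]
chakla 3793.0 [137.  217.  187.  167.  236.5 216.5 186.5 266.5] 
 [[428.2 400.9  35. ]
 [577.5 247.2  35. ]
 [421.9  98.7  35. ]
 [275.5 252.3  35. ]]
chakla 186.7964630126953 216.61062622070312 35.75762176513672 [[425.4 249.7  35. ]
 [422.7 141.1  35. ]
 [423.5 250.5  35. ]]
```

View pics/crop_box.png

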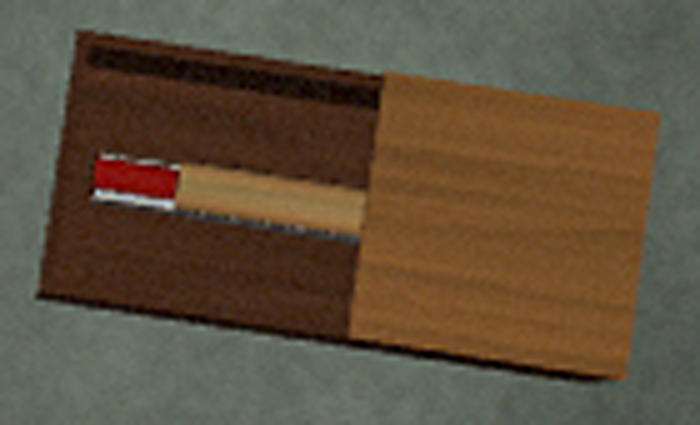

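The crop confirms the red handle and pale pin in the dark gap, pointing left, with the cover to the right. The wall-rim corners are at crop (78,30) and (38,297), and the cover corners at (383,73), (350,340), (627,380) and (659,112).

```bash
python3 - <<'E'
from h import *
from rig import r
np.set_printoptions(suppress=True,precision=2)
c=cam("top"); f=lambda p:np.array(p)/5+[259.6,154.6]
rim=onplane(c,f([(78,30),(38,297)]),95); cov=onplane(c,f([(383,73),(350,340),(627,380),(659,112)]),112)
print("rim",rim,"\ncov",cov, [np.linalg.norm(cov[i]-cov[(i+1)%4]) for i in range(4)], np.linalg.norm(rim[0]-rim[1]))
# local coords: x ±78, y +170 rim, cover -10,-170 ; rigid 2D fit
L=np.array([(78,170),(-78,170),(78,-10),(-78,-10),(-78,-170),(78,-170)],float)
W=np.vstack([rim,cov])[:,:2]
Lc,Wc=L-L.mean(0),W-W.mean(0); U,S,Vt=np.linalg.svd(Lc.T@Wc); Rm=(U@np.diag([1,np.sign(np.linalg.det(U@Vt))])@Vt).T
t=W.mean(0)-Rm@L.mean(0); print("origin",t,"yaw",np.arctan2(Rm[1,0],Rm[0,0]),"res",W-(L@Rm.T+t))
im=np.load("pics/top0.npy")
# belan axis: pale + red+ highlight pixels
m=mask(im,(14,90,110),(25,160,255)); m[:, :293]=0; m[:,332:]=0; m[:185]=0; m[205:]=0
p=np.argwhere(m)[:,::-1]; P=onplane(c,p,62)[:,:2]; l=(P-t)@Rm; print("pale local x mean",l[:,0].mean(),l.min(0),l.max(0),np.polyfit(l[:,1],l[:,0],1))
redend=onplane(c,f([(95,153),(93,200),(180,165),(175,208)]),56)[:,:2]; print("red corners local",(redend-t)@Rm)
st=r.get_state(); print(R.from_matrix(rot(st["tcp_rot"]).as_matrix()).as_matrix())
g=t+Rm@[0,35]; print("grasp",g,"ydir",Rm@[0,1])
E
```

```text
rim [[580.76 -21.59  95.  ]
 [424.24   6.15  95.  ]] 
cov [[ 548.22 -196.99  112.  ]
 [ 394.23 -171.98  112.  ]
 [ 367.51 -329.04  112.  ]
 [ 521.27 -354.95  112.  ]] [np.float64(156.00806369064077), np.float64(159.32110473518995), np.float64(155.92699707410281), np.float64(160.24136692135752)] 158.96604580970782
origin [ 473.27 -174.78] yaw -0.17113728134479578 res [[ 1.68 -1.04]
 [-1.12  0.13]
 [-0.21  0.93]
 [-0.48 -0.63]
 [ 0.05 -0.03]
 [ 0.09  0.63]]
pale local x mean 0.7611631131930215 [-13.59 -12.84] [14.29 96.6 ] [0.01 0.15]
red corners local [[ 13.55 148.32]
 [-14.72 145.48]
 [ 13.76  96.76]
 [-12.36  96.13]]
[[ 0.44 -0.9  -0.  ]
 [-0.9  -0.44  0.  ]
 [-0.    0.   -1.  ]]
grasp [ 479.23 -140.29] ydir [0.17 0.99]
```

The fit gives box origin (473.3, -174.8) and yaw -0.171, with residuals of 1.7 mm or less. The sizes match 156 x 160, and the belan's red/pale boundary sits at y≈+96.5 in the box frame. I'll now move above the grasp, tool x along box x.

Emit:
servo_tool([
  [1.2,2.7,0,0,0,0.06,-0.2],
  [2.4,5.5,0,0,0,0.12,-0.2],
  [3.6,8.2,0,0,0,0.18,-0.2],
  [4.8,11,0,0,0,0.24,-0.2],
  [6,13.7,0,0,0,0.3,-0.2],
  [7.2,16.4,0,0,0,0.35,-0.2],
  [8.4,19.1,0,0,0,0.41,-0.2],
  [9.6,21.9,0,0,0,0.47,-0.2],
], grip_force=50)

```text
time: 0.77
tcp_pos: [383.3, -362.6, 218.3]
tcp_rot: [-0.0, 0.949, -0.315, -0.0]
wrist_force: [0.2, 0.6, -1.0]
width: 0.6
```

Emit:
servo_tool([
  [1.2,2.7,0,0,0,0.06,-0.2],
  [2.4,5.5,0,0,0,0.12,-0.2],
  [3.6,8.2,0,0,0,0.18,-0.2],
  [4.8,11,0,0,0,0.24,-0.2],
  [6,13.7,0,0,0,0.3,-0.2],
  [7.2,16.4,0,0,0,0.36,-0.2],
  [9.5,21.8,0,0,0,0.474,-0.2],
  [9.5,21.8,0,0,0,0.474,-0.2],
])

```text
time: 1.43
tcp_pos: [479.9, -140.1, 218.7]
tcp_rot: [-0.002, 0.997, -0.079, 0.0]
wrist_force: [-0.5, 0.7, -0.5]
width: 0.597
```

```bash
python3 - <<'E'
from h import *
from rig import r
np.set_printoptions(suppress=True,precision=3)
st=r.get_state(); im=imaging.snapshot("wrist"); np.save("pics/w1.npy",im); cv2.imwrite("pics/w1.png",im[...,::-1])
print(st); print(rot(st["tcp_rot"]).as_matrix()); c=cam("wrist",st)
t=np.array([473.27,-174.78]); a=-.1711; Rm=np.array([[np.cos(a),-np.sin(a)],[np.sin(a),np.cos(a)]])
m=mask(im,(12,70,110),(28,170,255)); p=np.argwhere(m)[:,::-1]; P=onplane(c,p,64)[:,:2]; l=(P-t)@Rm
for y in range(0,100,10):
    k=l[(abs(l[:,1]-y)<3)&(abs(l[:,0])<30)]
    if len(k): print(y,len(k),k[:,0].min(),k[:,0].max(),np.median(k[:,0]))
m=mask(im,(0,130,60),(8,255,255))|mask(im,(172,130,60),(180,255,255)); l=(onplane(c,np.argwhere(m)[:,::-1],60)[:,:2]-t)@Rm; l=l[abs(l[:,0])<20]; print("red",np.percentile(l,[1,50,99],axis=0))
E
```

```text
{'time': 1.4333, 'joints': array([ 0.484,  0.401, -0.339,  1.842,  0.158,  0.925, -0.084]), 'joint_velocities': array([-0.365,  0.032,  0.027, -0.048,  0.04 ,  0.03 , -0.474]), 'joint_torque': array([  3.029, -33.158,  -0.955, -14.356,   0.175,   0.053,   0.519]), 'tcp_pos': array([ 479.887, -140.093,  218.664]), 'tcp_rot': array([-0.002,  0.997, -0.079,  0.   ]), 'wrist_force': array([-0.482,  0.745, -0.493]), 'torque': array([-0.01 , -0.091, -0.043]), 'width': 0.597381979573221}
[[ 0.987 -0.158  0.001]
 [-0.158 -0.987  0.004]
 [ 0.001 -0.004 -1.   ]]
0 148 -22.332208200028884 28.318978868381453 1.2478805668111352
10 147 -23.42822141544666 29.18389412984475 0.5401904336731848
20 150 -24.511429931286354 29.83805988889361 2.1203688763064585
30 158 -28.914040221609543 29.520369680192854 -0.7970286274179075
40 151 -28.86287708099203 26.974695342565273 1.279840525269516
50 155 -29.87543154065475 29.94138482829039 1.1899591977846893
60 146 -26.494897236965265 29.60291393202739 2.119535089262305
70 146 -29.71967895022391 28.215382904664985 0.9038966735322624
80 172 -23.111840268253193 26.814225653103755 0.7605558057735279
90 170 -28.462521619865697 23.308254232946844 1.6956886077056634
red [[-15.434  97.602]
 [  1.089 124.848]
 [ 15.915 166.546]]
```

View pics/w1.png

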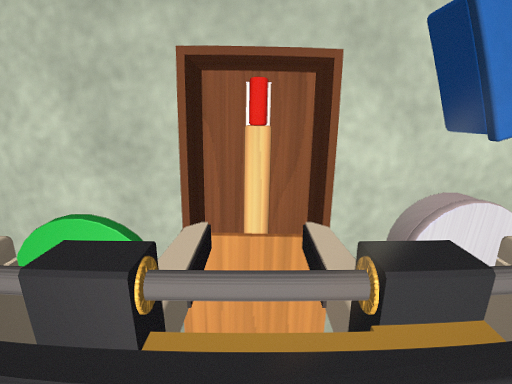

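The wrist view shows the belan (red handle top at (258,100), pale pin down to (257,232) at the cover edge) centred between the fingers. Measured lateral offset is about +1 mm in the box frame. Descending.

Emit:
servo_tool([
  [0.1,0.1,-1,0,0,0,-0.2],
  [0.1,0.1,-3.5,0,0,0,-0.2],
  [0.1,0.1,-6.5,0,0,0,-0.2],
  [0.1,0.1,-9.5,0,0,0,-0.2],
  [0.1,0.1,-12,0,0,0,-0.2],
  [0.1,0.1,-13.5,0,0,0,-0.2],
  [0.1,0.1,-14.5,0,0,0,-0.2],
  [0.1,0.1,-14.5,0,0,0,-0.2],
])

```text
time: 2.15
tcp_pos: [476.9, -146.1, 71.2]
tcp_rot: [0.0, 0.996, -0.085, -0.003]
wrist_force: [0.1, 0.2, 0.4]
width: 0.601
```

Emit:
servo_tool([
  [0,0,-0.5,0,0,0,-0.2],
  [0,0,-1,0,0,0,-0.2],
  [0,0,-1.6,0,0,0,-0.2],
  [0,0,-2.2,0,0,0,-0.2],
  [0,0,-2.7,0,0,0,-0.2],
  [0,0,-2.7,0,0,0,-0.2],
  [0,0,-2.7,0,0,0,-0.2],
  [0,0,-2.7,0,0,0,-0.2],
])

```text
time: 2.82
tcp_pos: [479.5, -145.0, 46.8]
tcp_rot: [-0.0, 0.996, -0.084, 0.0]
wrist_force: [-0.4, 1.0, 0.5]
width: 0.599
```

Emit:
servo_tool([
  [0,0,0,0,0,0,0.2],
  [0,0,0,0,0,0,0.3],
  [0,0,0,0,0,0,1],
  [0,0,0,0,0,0,1],
  [0,0,0,0,0,0,1],
  [0,0,0,0,0,0,1],
  [0,0,0,0,0,0,1],
  [0,0,0,0,0,0,1],
], grip_force=50)

```text
time: 3.48
tcp_pos: [479.3, -145.1, 46.7]
tcp_rot: [-0.0, 0.996, -0.084, 0.0]
wrist_force: [-0.3, 0.7, 1.0]
width: 0.313
```

Gripped at 29 mm. Next, a small lift, then tilting about the slat end with the gap end up (first half).

Emit:
servo_tool([
  [0,0,0.4,0,0,0,1],
  [0,0,0.8,0,0,0,1],
  [0,0,1.03,0.03,-0.005,0,1],
  [0,0,1.25,0.059,-0.01,0,1],
  [0,0,1.46,0.089,-0.015,0,1],
  [0,0,1.67,0.118,-0.02,0,1],
  [0,0,1.88,0.148,-0.026,0,1],
  [0,0.05,2.08,0.177,-0.031,0,1],
])

```text
time: 4.15
tcp_pos: [478.9, -144.9, 67.7]
tcp_rot: [-0.09, 0.992, -0.084, 0.008]
wrist_force: [-0.2, 0.6, -1.4]
width: 0.31
```

```bash
python3 - <<'E'
from h import *
from rig import r
np.set_printoptions(suppress=True,precision=3)
st=r.get_state(); im=imaging.snapshot("wrist"); cv2.imwrite("pics/w2.png",im[...,::-1])
for k in ("tcp_pos","wrist_force","torque","width","joints"): print(k,st[k])
print(rot(st["tcp_rot"]).as_matrix())
E
```

```text
tcp_pos [ 478.924 -144.851   67.655]
wrist_force [-0.232  0.634 -1.433]
torque [-0.241  0.006  0.032]
width 0.3099578258706575
joints [ 0.651  0.661 -0.438  1.977  0.154  0.579 -0.006]
[[ 0.986 -0.166  0.031]
 [-0.168 -0.97   0.177]
 [ 0.    -0.18  -0.984]]
```

View pics/w2.png

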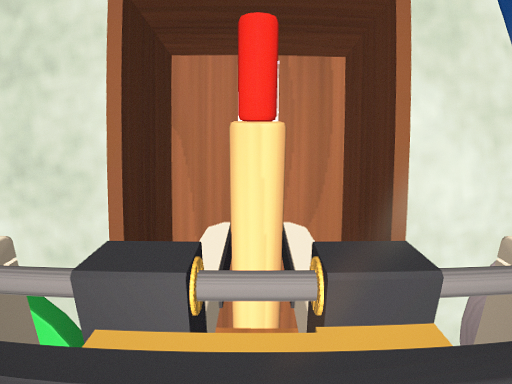

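The pin follows the tool: red handle at (258,65), boundary at (257,122), nothing touching, and the force is about its weight only. Second half of the tilt.

Emit:
servo_tool([
  [0,0.05,0.2,0.03,-0.005,0,1],
  [0,0.1,0.4,0.059,-0.01,0,1],
  [0.02,0.2,0.6,0.089,-0.015,0,1],
  [0.04,0.3,0.8,0.118,-0.02,0,1],
  [0.07,0.45,1.0,0.148,-0.026,0,1],
  [0.1,0.6,1.22,0.177,-0.031,0,1],
  [0.14,0.8,1.44,0.177,-0.031,0,1],
  [0.14,0.8,1.44,0.177,-0.031,0,1],
])

```text
time: 4.87
tcp_pos: [480.6, -136.6, 82.0]
tcp_rot: [-0.178, 0.98, -0.083, 0.016]
wrist_force: [0.6, 0.9, -2.6]
width: 0.314
```

```bash
cat > chk.py <<'E'
from h import *
from rig import r
import sys
np.set_printoptions(suppress=True,precision=3)
st=r.get_state(); im=imaging.snapshot("wrist"); cv2.imwrite(f"pics/{sys.argv[1]}.png",im[...,::-1])
for k in ("time","tcp_pos","wrist_force","torque","width","joints"): print(k,st[k])
Rt=rot(st["tcp_rot"]).as_matrix(); c=cam("wrist",st)
m=mask(im,(0,150,90),(6,255,255))|mask(im,(174,150,90),(180,255,255)); m[:, :180]=0; m[:,340:]=0
cs,_=cv2.findContours(m,cv2.RETR_EXTERNAL,cv2.CHAIN_APPROX_NONE); x,y,w,h=cv2.boundingRect(max(cs,key=cv2.contourArea)); print("red bbox",x,y,w,h,im.shape)
for s in (100,150): print("expected px s",s,proj(c,st["tcp_pos"]+Rt@[0,-(s-33),-9.3]))
# belan in box frame from tool pose (assuming parallel)
a=-.1711; B=R.from_euler("z",a).as_matrix(); t=np.array([473.27,-174.78,0])
d=-Rt[:,1]
for s in (-150,0,150): print(s,(st["tcp_pos"]+Rt@[0,-(s-33),-9.3]-t)@B)
E
python3 chk.py w3
```

```text
time 4.8667
tcp_pos [ 480.631 -136.551   81.986]
wrist_force [ 0.588  0.904 -2.641]
torque [-0.453  0.035 -0.026]
width 0.313543685609926
joints [ 0.835  0.711 -0.601  1.94   0.041  0.648  0.141]
red bbox 237 13 42 109 (384, 512, 3)
expected px s 100 [[256.384 119.756]]
expected px s 150 [[256.393  16.874]]
-150 [   1.095 -135.691   26.442]
0 [ 0.801  4.759 79.108]
150 [  0.508 145.209 131.774]
```

The belan is parallel to the tool as planned. Computed clearances are about 14 mm under the cover edge, 6 mm over the slats and over 25 mm at the end wall. Now drawing it out along its own axis.

Emit:
servo_tool([
  [0.05,0.3,0.12,0,0,0,1],
  [0.16,0.9,0.35,0,0,0,1],
  [0.29,1.7,0.65,0,0,0,1],
  [0.43,2.5,0.95,0,0,0,1],
  [0.57,3.3,1.26,0,0,0,1],
  [0.7,4.1,1.57,0,0,0,1],
  [0.84,4.9,1.87,0,0,0,1],
  [0.97,5.7,2.18,0,0,0,1],
])

```text
time: 5.58
tcp_pos: [490.5, -78.4, 104.1]
tcp_rot: [-0.178, 0.98, -0.083, 0.016]
wrist_force: [1.7, 0.1, -2.2]
width: 0.312
```

Emit:
servo_tool([
  [0.14,0.8,0.3,0,0,0,1],
  [0.27,1.6,0.61,0,0,0,1],
  [0.41,2.4,0.92,0,0,0,1],
  [0.55,3.2,1.22,0,0,0,1],
  [0.68,4.0,1.53,0,0,0,1],
  [0.82,4.8,1.83,0,0,0,1],
  [0.96,5.6,2.14,0,0,0,1],
  [0.96,5.6,2.14,0,0,0,1],
])

```text
time: 6.25
tcp_pos: [500.5, -21.0, 126.1]
tcp_rot: [-0.179, 0.98, -0.081, 0.016]
wrist_force: [0.8, 0.4, -1.6]
width: 0.314
```

```bash
python3 chk.py w4
```

```text
time 6.25
tcp_pos [500.472 -20.959 126.097]
wrist_force [ 0.811  0.413 -1.64 ]
torque [-0.426 -0.003 -0.013]
width 0.31366645454746395
joints [ 0.639  0.613 -0.627  1.971 -0.027  0.629 -0.035]
red bbox 238 13 40 109 (384, 512, 3)
expected px s 100 [[256.389 119.758]]
expected px s 150 [[256.399  16.877]]
-150 [  1.654 -18.293  70.203]
0 [  0.794 122.049 123.15 ]
150 [ -0.066 262.391 176.096]
```

The hidden end is at y=-18. Drawing 45 mm further, then up.

Emit:
servo_tool([
  [0.14,0.8,0.3,0,0,0,1],
  [0.27,1.6,0.61,0,0,0,1],
  [0.41,2.4,0.92,0,0,0,1],
  [0.55,3.2,1.22,0,0,0,1],
  [0.72,4.2,1.6,0,0,0,1],
  [0.72,4.2,2.5,0,0,0,1],
  [0.72,4.2,4.0,0,0,0,1],
  [0.72,4.2,5.5,0,0,0,1],
])

```text
time: 6.97
tcp_pos: [506.8, 18.9, 180.8]
tcp_rot: [-0.178, 0.98, -0.083, 0.015]
wrist_force: [0.7, -0.8, -2.1]
width: 0.309
```

```bash
python3 chk.py w5; python3 - <<'E'
from h import *
im=imaging.snapshot("top"); cv2.imwrite("pics/top5.png",im[...,::-1])
E
```

```text
time 6.9667
tcp_pos [506.808  18.925 180.809]
wrist_force [ 0.736 -0.793 -2.102]
torque [-0.498  0.042 -0.033]
width 0.308636769615744
joints [ 0.581  0.525 -0.649  1.92  -0.07   0.731 -0.108]
red bbox 238 13 40 109 (384, 512, 3)
expected px s 100 [[256.382 119.758]]
expected px s 150 [[256.391  16.877]]
-150 [  0.615  22.001 125.177]
0 [  0.169 162.424 177.914]
150 [ -0.276 302.848 230.65 ]
```

View pics/top5.png

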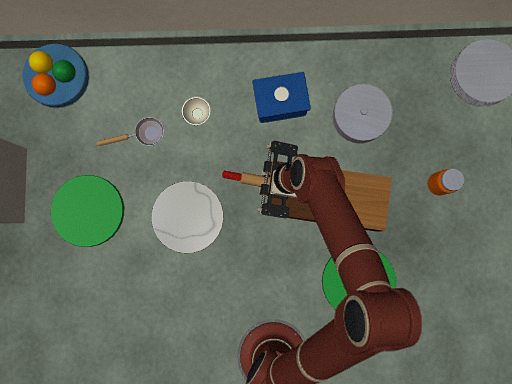

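The belan is fully out: red end at (231,175), and all bystanders are unmoved. The chakla is still at (187,217). Leveling while moving toward it.

Emit:
servo_tool([
  [0,0.2,0.3,-0.044,0.008,0,1],
  [-0.2,0.7,0.5,-0.089,0.015,0,1],
  [-0.4,1.5,0.5,-0.133,0.023,0,1],
  [-0.7,2.5,0.5,-0.177,0.031,0,1],
  [-1.0,3.6,0.5,-0.222,0.038,0,1],
  [-1.4,4.8,0.5,-0.266,0.046,0,1],
  [-1.8,6.0,0.5,-0.31,0.054,0,1],
  [-2.2,7.2,0.5,-0.354,0.061,0,1],
])

```text
time: 7.73
tcp_pos: [484.6, 91.1, 184.7]
tcp_rot: [0.001, 0.996, -0.084, 0.0]
wrist_force: [0.5, -0.3, -1.5]
width: 0.308
```

Emit:
servo_tool([
  [-0.4,1.2,0,0,0,0,1],
  [-0.8,2.5,0,0,0,0,1],
  [-1.2,3.8,0,0,0,0,1],
  [-1.6,5.1,0,0,0,0,1],
  [-2.0,6.4,0,0,0,0,1],
  [-2.4,7.7,0,0,0,0,1],
  [-2.7,9.0,0,0,0,0,1],
  [-3.1,10.3,0,0,0,0,1],
])

```text
time: 8.4
tcp_pos: [453.7, 194.1, 184.5]
tcp_rot: [-0.0, 0.996, -0.084, 0.0]
wrist_force: [0.3, -0.1, -2.1]
width: 0.311
```

Emit:
servo_tool([
  [-0.4,1.2,0,0,0,0,1],
  [-0.8,2.5,0,0,0,0,1],
  [-1.2,3.8,0,0,0,0,1],
  [-1.6,5.1,0,0,0,0,1],
  [-1.9,6.4,0,0,0,0,1],
  [-2.2,7.7,0,0,0,0,1],
  [-2.4,8.9,0,0,0,0,1],
  [-2.4,8.9,0,0,0,0,1],
])

```text
time: 9.07
tcp_pos: [428.9, 285.8, 184.9]
tcp_rot: [-0.001, 0.997, -0.082, -0.0]
wrist_force: [-0.6, 0.5, -1.3]
width: 0.309
```

```bash
python3 chk.py w6; python3 - <<'E'
from h import *
from rig import r
st=r.get_state(); Rt=rot(st["tcp_rot"]).as_matrix(); print(Rt)
np.set_printoptions(suppress=True,precision=1)
print("centre",st["tcp_pos"]+Rt@[0,33.5,-9.3])
im=imaging.snapshot("top"); cv2.imwrite("pics/top6.png",im[...,::-1])
im=imaging.snapshot("side"); cv2.imwrite("pics/side6.png",im[...,::-1])
E
```

```text
time 9.0667
tcp_pos [428.92  285.818 184.894]
wrist_force [-0.598  0.501 -1.254]
torque [ 0.102 -0.062 -0.045]
width 0.30889382888927813
joints [-0.34   0.475 -0.421  1.847  0.244  0.869 -1.043]
red bbox 238 13 40 108 (384, 512, 3)
expected px s 100 [[256.378 119.495]]
expected px s 150 [[256.402  16.118]]
-150 [-120.904  263.298  193.649]
0 [-121.904  413.294  194.096]
150 [-122.903  563.29   194.542]
[[ 9.86256251e-01 -1.65222721e-01  2.43006700e-04]
 [-1.65222852e-01 -9.86256022e-01  6.84421308e-04]
 [ 1.26584871e-04 -7.15165054e-04 -9.99999736e-01]]
centre [424.  250.7 194. ]
```

View pics/top6.png

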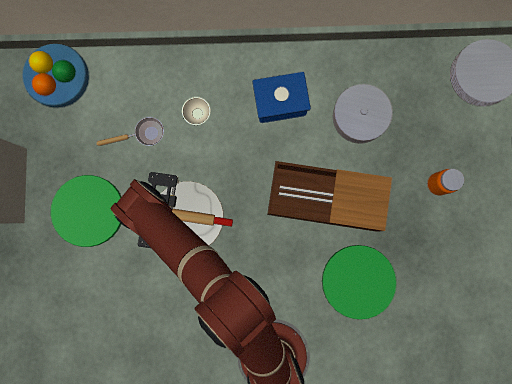

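The belan hangs over the white chakla with its former hidden end at (225,222). The box is empty and the rest unmoved. Lowering to about 10 cm.

Emit:
servo_tool([
  [0,0,-0.6,0,0,0,1],
  [0,0,-1.4,0,0,0,1],
  [0,0,-2.2,0,0,0,1],
  [0,0,-3.0,0,0,0,1],
  [0,0,-3.8,0,0,0,1],
  [0,0,-4.6,0,0,0,1],
  [0,0,-5.2,0,0,0,1],
  [0,0,-5.5,0,0,0,1],
])

```text
time: 9.88
tcp_pos: [429.7, 282.1, 128.8]
tcp_rot: [0.001, 0.996, -0.084, -0.0]
wrist_force: [-0.6, 0.5, -3.2]
width: 0.308
```

Emit:
servo_tool([
  [0,0,0,0,0,0,1],
  [0,0,0,0,0,0,1],
  [0,0,0,0,0,0,1],
  [0,0,0,0,0,0,1],
  [0,0,0,0,0,0,1],
  [0,0,0,0,0,0,1],
  [0,0,0,0,0,0,1],
  [0,0,0,0,0,0,1],
])

```text
time: 10.55
tcp_pos: [430.2, 282.5, 130.2]
tcp_rot: [-0.0, 0.996, -0.084, 0.001]
wrist_force: [0.3, 0.2, -2.4]
width: 0.307
```

```bash
python3 chk.py w7; python3 - <<'E'
from h import *
from rig import r
st=r.get_state(); Rt=rot(st["tcp_rot"]).as_matrix()
np.set_printoptions(suppress=True,precision=1)
print("centre",st["tcp_pos"]+Rt@[0,33.5,-9.3], "vel",abs(st["joint_velocities"]).max())
im=imaging.snapshot("top"); ct=cam("top"); 
m=mask(im,(0,150,90),(6,255,255))|mask(im,(174,150,90),(180,255,255)); m[:,:212]=0;m[:,245:]=0;m[:205]=0;m[240:]=0
p=np.argwhere(m)[:,::-1]; print("red end top px",p.min(0),p.max(0),p.mean(0),"expected handle mid px",proj(ct,st["tcp_pos"]+Rt@[0,33.5+125,-9.3]),"end",proj(ct,st["tcp_pos"]+Rt@[0,33.5+150,-9.3]))
s=imaging.snapshot("side"); cv2.imwrite("pics/side7.png",cv2.resize(s[60:300,60:380],None,fx=2.4,fy=2.4)[...,::-1])
E
```

```text
time 10.55
tcp_pos [430.243 282.508 130.154]
wrist_force [ 0.271  0.163 -2.361]
torque [ 0.048 -0.034 -0.001]
width 0.3072545798301473
joints [-0.365  0.546 -0.385  1.911  0.295  0.738 -1.087]
red bbox 238 13 40 108 (384, 512, 3)
expected px s 100 [[256.368 119.495]]
expected px s 150 [[256.39   16.117]]
-150 [-119.837  260.282  139.384]
0 [-120.192  410.281  139.441]
150 [-120.547  560.281  139.498]
centre [424.6 249.4 139.4] vel 0.002489757000489731
red end top px [216 218] [233 226] [224.7 221.8] expected handle mid px [[225.  221.6]] end [[233.8 222.9]]
```

View pics/side7.png

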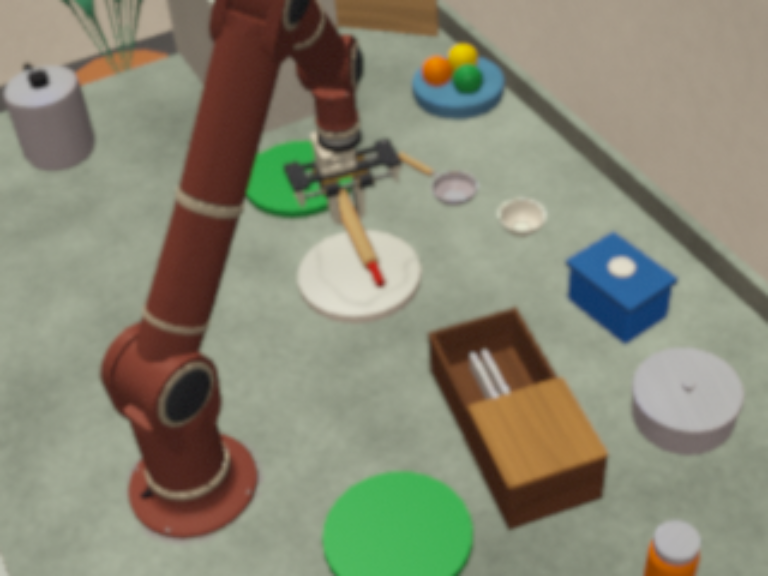

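The side view shows the belan held level over the white chakla, with its red end at crop (376,272). The box is empty and nothing has been disturbed.

```bash
python3 -c "
from rig import job
print(job.hand_in())"
```

```text
the job is handed in; nothing more can be done
None
```

The belan is out of the box and held level over the middle of the white marble chakla, and I handed the job in with it still gripped.

- **Drawing it out:** I gripped the pale part about 34 mm from its centre and tilted the gap end up about 20.6° around the slat end. I then slid it out along its own axis. Wrist-force readings after each move were at most about 3 N, close to the belan's own weight.
- **Final position:** Its centre is at about (424.6, 249.4, 139.4) mm, from the tool pose and the measured grasp offset. The chakla's centre was measured at about (424.5, 250) mm. The belan's axis is about 104 mm above the chakla's top and its underside about 89 mm. It is level to within about 0.1°, assuming it stayed parallel to the tool.
- **Last checks:** The belan's handle end in the top view was within 1 px of where I expected it. The arm was still, and the grip reads about 29 mm on the 30 mm pin. The pictures show the chakla and the other loose things where they were.
- **Disagreements:** None of the checks failed. The wrist camera's red-handle edges differed by 2–4 px from the predicted axis points, which I put down to the handle's thickness. The final vertical force read 2.4 N against an expected 1.8 N; readings varied by up to about 1 N from move to move.

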